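# Pack the spice chest and slide its lid over

## Robot

A 7-joint arm with a two-finger parallel gripper is mounted at the origin on a cart in front of the work surface, level with it; the furniture and walls round the work are solid. World frame = base frame: x ahead of the robot, y to its left, z up, the work surface at z = 0. Lengths are in m, angles in rad, forces in N, time in s.
With the tool pointing down it reaches from about 0.425 to 0.925 m from the base axis. Payload 6.8 kg.
Tool frame: the origin (TCP) lies at the very end of the fingers, on their centre line; the grasp point (between the pads) lies 19 mm behind it; z points along the fingers, y is the line along which they close (so a half turn about z gives the same grasp; the last joint's range is limited). The gripper opens to 85 mm and grips with 20 to 120 N. Pads are 22 mm wide; open, the fingers measure 114 mm over their backs; the gripper's body (76 mm by 85 mm) begins 54 mm behind the grasp point. The pads swing forward as they close: fully open they stand 13 mm farther back than shut.
Start: joints at [-1.248, 0.477, 0.022, 1.555, -0.011, 1.109, -0.083], TCP at [0.282, 0.613, 0.231] pointing down, gripper open.
Joint ranges: [-2.96, 2.96], [-0.34, 2.1], [-1.41, 1.46], [0.24, 2.44], [-1.37, 4.51], [0.17, 1.92], [-2.96, 2.96]. Speed limits (rad/s): [2.39, 2.39, 3.14, 3.14, 3.14, 3.14, 3.14].

## Interface

Orientations are given as a unit quaternion [w, x, y, z].
In Python, from station import bot gives the robot as it stands.
- The arm moves only by the tool apply_moves, never from a script. Its argument "deltas" is a list of rows, each a list of 3 entries, a list of its own where there are three numbers: the closure, from 0 (fully open) to 1 (shut), then the shift along the tool's x, y, z in units of 0.2 m (1.0 is 0.2 m), then the turn about the tool's z in units of 2 pi rad (1.0 is 2 pi rad). A call has 1 to 12 rows; each row is the pose to reach, as a shift and turn from the pose commanded when the call began, along the tool's axes at that moment, turning the shorter way round; what a row does not reach only later rows make up. A row lasts 1/10 s, in which the tool goes at most 50 mm and 8.59 degrees, less where a joint would pass 70% of its speed; a pose out of reach is approached as far as the arm can. A call with a number of a shift or a turn outside -1 to 1 is refused whole. A call with a gripper value outside its range is refused whole. The fingers move at their own pace and stop on an object; "squeeze" is the grip in N (left out, the last holds). Time passes only in rows, so rows that repeat a pose let the fingers close. It gives the time, the measured TCP pose, the force, the opening and the grip force at its end, in the units of the state.
- bot.get_obs(): the state, without advancing time (a new reading comes with each control period).
- bot.read_camera(name): name is "side" or "top"; returns a dict with "color" (420x560x3 uint8, red, green, blue), "intrinsics" (3x3 intrinsics, pixels), "pose" (4x4, takes a point from camera to world coordinates). Camera axes: x right, y down, z forward; pixel columns grow to the right and rows downward; lengths in m; the calibration is good to about 2 mm. A picture is of the moment at which its call begins. There is no depth.
- bot.hand_in(): hands the job in; it is judged then, once.
Trained networks look in a picture, given as the dict that the camera call returned (one of the last four; its "shot" number tells which), for a name from the list of things; names that differ only in an ending like _2 or _b are one class to them, and where a whole thing is asked for, a point or a joint stands for the part that bears it (a point fixed in the world has none). Each returns a list of dicts, best first, with "confidence" (0 to 1); they miss things now and then, are a little off and sometimes report something else, mostly with a low value. They report only what shows in the picture. A call takes as long as a camera call. They do not tell look-alikes from the thing itself.
- bot.look_for(picture, target): "point" ([x, y, z] in m, in world coordinates, good to about 4 mm: the middle of the surface that is visible of it).
The state is a dict: "t": time; "q": joint angles; "joint_vel": joint speeds; "joint_torque": joint torques, N m; "eef_pos": TCP position; "tool_rot": TCP orientation; "contact_force": force on the tool from outside, world axes, zero at the start; "torque": the same for the moment, N m; "gripper_width": opening from 0.0 (shut) to 1.0 (fully open); "grasp_force": force on a finger pad.
Only numpy, scipy, OpenCV 4.12 (cv2) and the standard library are available. Lean on these libraries where they do the work, as an engineer would, in place of code of your own. Each camera call takes 0.05 s, during which the arm holds its last target. There are 200 camera calls.

## Task

Lay the cinnamon jar and the salt shaker down in the spice chest, each flat in the bay made to its length (jar in the long bay, shaker in the short one), leaving the two pods between them as they are. When both lie below the rim, slide the lid across the chest until it is fully shut, as the proof that nothing sticks up; do not force the lid against anything that stands in its way, and leave the other things on the counter alone.

Things in the scene. Friction and masses are not known exactly. Their poses are not given: they have to be found in the camera images.
- spice_chest: Low wooden box fixed to the counter, 184 (x) x 289 (y) x 54 mm high, guide strips 11 mm higher along its short ends. Origin on the counter; x away from robot, y left, z up; walls 8 mm, outer faces x -92, +92, y -137, +152 mm. Near part (x under -20) is closed. Far part: open row, x -20 to +84, in bays: long (y +32 to +144), pods (y -27 to +27), short (y -129 to -32); cross walls 46 mm high.
- long_bay (a point): Floor centre of the long bay (left), 6 mm above the counter, 48 mm under the rim; axes as the chest's. Bay 112 mm along y, 104 along x. At each end a pair of chocks 12 mm high, 7 thick, 20 long, 42 apart in x, cradles the jar lying along y; the middle 72 mm has no chocks, so fingers fit on both sides. A jar lying on a chock or cross wall stands above the rim.
- short_bay (a point): Floor centre of the short bay (right), 6 mm above the counter, 48 mm under the rim; axes as the chest's. Bay 97 mm along y, 104 along x, with chocks like the long bay's, 44 mm apart in x; the middle 57 mm has none. Cradles the salt shaker lying along y; the cinnamon jar is too long for it.
- lid (a joint): Sliding lid, a wooden board 118 x 277 x 7 mm lying on the chest's rim. 0 = fully shut over the open row, about 0.11 m = pulled back toward the robot, row open (so it starts); it shuts by moving along the chest's +x, never lifts, stays where it is left, and takes about 2 N to slide.
- lid_grip (a point): Point to pinch on the lid's dark wooden grip, 8 mm below the grip's top, 83 mm above the counter. The grip is an upright block 14 mm thick (chest x), 36 mm long (chest y), 30 mm above a 3 mm foot plate on the board, 17 mm behind the lid's leading edge; axes as the chest's.
- cinnamon_center (a point): Middle of the cinnamon jar: glass jar with green-labelled body and black cap, a cylinder of 40 mm diameter and 105 mm length, 110 g, that lies on the counter at the start. Its z axis runs along the jar from base to cap; either way round may go in the bay.
- salt_center (a point): Middle of the salt shaker: clear shaker with a grey domed top, 90 mm long, 44 mm diameter at the base, tapering to 34 mm at the top, so that it lies with the top 5 degrees low and this point 19 mm above what it lies on, 100 g, that lies on the counter at the start. Its z axis runs along it from base to top; either way round may go in the bay.
- cinnamon_jar: The cinnamon jar; origin at the centre of its base, axes as cinnamon_center.
- salt_shaker: The salt shaker; origin at the centre of its base, axes as salt_center.
- pod_0_center (a point): Middle of the nearer of two white brew pods (51 mm diameter, 43 mm high) already standing in the pod bay; stays there.
- pod_1_center (a point): Middle of the farther brew pod in the pod bay; stays there.
- tea_tin: Bystander: square purple tin with a wooden knobbed lid, 58 x 58 x 75 mm; origin under its centre.
- timer: Bystander: round kitchen timer, 58 mm wide, 40 mm high; origin under its centre.
- matchbox: Bystander: matchbox, 35 x 52 x 15 mm; origin under its centre.
There are look-alikes about, which are no part of the job. What is shaped like the cinnamon_jar but blue is not meant.

How it is judged:
On the way, in this order (a step that is already met when the one before it is completed fails the run):
1. jar and shaker both lie flat in their bays, below the rim, with the lid still open (x of cinnamon_center in the frame of long_bay between -0.006 and 0.006 m and y of cinnamon_center in the frame of long_bay between -0.007 and 0.007 m and z of cinnamon_center in the frame of long_bay between 0.0152 and 0.0252 m and angle between cinnamon_center's own z axis and vertical between 1.4908 and 1.6508 rad and x of salt_center in the frame of short_bay between -0.006 and 0.006 m and y of salt_center in the frame of short_bay between -0.007 and 0.007 m and z of salt_center in the frame of short_bay between 0.0145 and 0.0245 m and angle between salt_center's own z axis and vertical between 1.3708 and 1.7708 rad and value of joint lid above 0.08 m), for 0.2 s.
2. the lid is slid fully shut over them (x of cinnamon_center in the frame of long_bay between -0.006 and 0.006 m and y of cinnamon_center in the frame of long_bay between -0.007 and 0.007 m and z of cinnamon_center in the frame of long_bay between 0.0152 and 0.0252 m and angle between cinnamon_center's own z axis and vertical between 1.4908 and 1.6508 rad and x of salt_center in the frame of short_bay between -0.006 and 0.006 m and y of salt_center in the frame of short_bay between -0.007 and 0.007 m and z of salt_center in the frame of short_bay between 0.0145 and 0.0245 m and angle between salt_center's own z axis and vertical between 1.3708 and 1.7708 rad and value of joint lid below 0.004 m), for 0.2 s.
At the end, for the whole second after the job is handed in: Jar flat in the long bay, shaker in the short bay (within 6 mm across, 7 mm along, 5 mm in height of the seated centre; jar level within 0.08 rad, tapered shaker within 0.2 rad), both at rest; the pods within 15 mm of where they stood; the lid shut to within 4 mm (all of step 2 and distance of each of pod_0_center, pod_1_center from where it was at the start of the episode below 0.015 m and linear speed of each of cinnamon_jar, salt_shaker below 0.02 m/s); the robot touches nothing.
It fails at once if the lid is forced against the jar, the shaker or a pod (over 15 N) (contact force between lid and cinnamon_jar above 15 N or contact force between lid and salt_shaker above 15 N or contact force between lid and packed_pod_0 above 15 N or contact force between lid and packed_pod_1 above 15 N).
It fails at once if a bystander (tea tin, timer, matchbox) is moved by more than 30 mm (distance of any of tea_tin, timer, matchbox from where it was at the start of the episode above 0.03 m).
It also fails if it takes over 67 s, if anything falls off the work surface, if the arm or the gripper's body presses on something with over 40 N, if the wrist force passes 120 N, or if a joint passes its speed limit or range.

## Working session

There is one attempt and no reset: what is moved stays moved. The work goes in short steps, Python scripts to look and compute and a tool call to move; the robot and the scene stay as the last step left them, time stands still between calls to the robot, and variables do not carry over. Pictures are saved under pics/ and viewed, at most 10 in all, crops included, and the job is handed in when it is done.

Besides the shell and the picture viewer there is one more tool, called after "Call:" by a JSON object that holds its "fn" and its "kwargs", one argument or row to a line. apply_moves: Moves the arm, as the interface text tells. Its arguments: {"type":"object","properties":{"deltas":{"type":"array","items":{"type":"array"}},"squeeze":{"type":"number"}},"required":["deltas"]}

```bash
mkdir -p pics; ls; python3 - <<'E'
from station import bot
import cv2
o=bot.get_obs(); print({k:o[k] for k in("t","eef_pos","tool_rot","gripper_width","contact_force")})
for c in("top","side"):
    p=bot.read_camera(c); cv2.imwrite(f"pics/{c}0.png",p["color"][:,:,::-1])
    print(c,p["intrinsics"],p["pose"])
    for n in("spice_chest","lid","cinnamon_jar","salt_shaker","pod_0_center","lid_grip","tea_tin","timer","matchbox"):
        print(n,[([round(float(v),3) for v in d["point"]],round(d["confidence"],2)) for d in bot.look_for(p,n)])
E
```

```text
pics
{'t': 0.0, 'eef_pos': array([0.28162984, 0.61277254, 0.23029908]), 'tool_rot': array([-1.18327493e-04,  2.13694875e-01,  9.76899998e-01, -9.38113492e-04]), 'gripper_width': 0.9992433449418913, 'contact_force': array([ 0.23049771, -0.47904563, -1.20907099])}
top [[433.06164305   0.         279.28156448]
 [  0.         433.06164305 211.49061477]
 [  0.           0.           1.        ]] [[ 0.01528725 -0.98706066  0.15961687  0.37558481]
 [-0.99962892 -0.01148778  0.02469941 -0.06445292]
 [-0.02254618 -0.15993522 -0.98687     1.08580031]
 [ 0.          0.          0.          1.        ]]
spice_chest [([0.457, 0.114, 0.063], 0.87)]
lid [([0.406, 0.108, 0.062], 0.78)]
cinnamon_jar [([0.417, -0.266, 0.034], 0.66), ([0.549, -0.156, 0.035], 0.57)]
salt_shaker [([0.541, -0.323, 0.035], 0.68), ([0.407, 0.111, 0.062], 0.51)]
pod_0_center [([0.489, 0.089, 0.046], 0.58)]
lid_grip [([0.408, 0.11, 0.057], 0.76)]
tea_tin [([0.685, -0.066, 0.055], 0.63)]
timer [([0.694, 0.023, 0.031], 0.96), ([0.54, -0.323, 0.037], 0.47)]
matchbox []
side [[379.11192896   0.         283.57847708]
 [  0.       
[... 169 characters left out ...]
-01  9.13257759e-01 -9.66585009e-01]
 [ 2.15589576e-02 -9.14529403e-01 -4.03944529e-01  4.81744893e-01]
 [ 0.00000000e+00  0.00000000e+00  0.00000000e+00  1.00000000e+00]]
spice_chest [([0.468, 0.048, 0.053], 0.9)]
lid [([0.408, 0.087, 0.062], 0.7)]
cinnamon_jar [([0.551, -0.172, 0.028], 0.8), ([0.42, -0.306, 0.035], 0.61)]
salt_shaker [([0.542, -0.356, 0.035], 0.93)]
pod_0_center [([0.695, 0.021, 0.027], 0.66), ([0.494, 0.088, 0.051], 0.5)]
lid_grip [([0.408, 0.084, 0.059], 0.61)]
tea_tin [([0.695, -0.097, 0.043], 0.55), ([0.465, 0.051, 0.048], 0.33), ([0.697, 0.022, 0.028], 0.26)]
timer [([0.697, 0.019, 0.029], 0.62)]
matchbox [([0.682, -0.403, 0.019], 0.81), ([0.464, 0.049, 0.051], 0.33)]
```

```bash
python3 - <<'E'
import cv2
for c in("top",): 
    i=cv2.imread(f"pics/{c}0.png"); cv2.imwrite(f"pics/{c}0b.png",cv2.resize(i,(800,600),interpolation=cv2.INTER_CUBIC))
E
```

```text
(no output)
```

View pics/top0b.png

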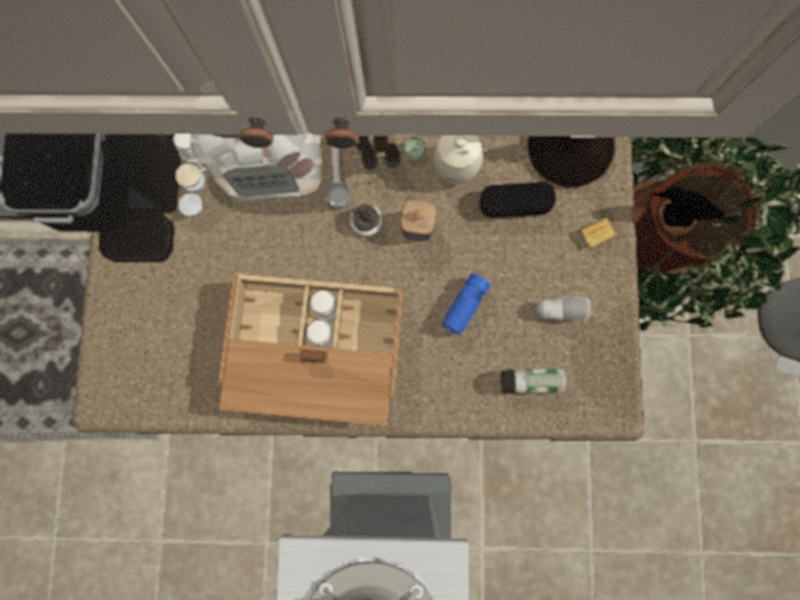

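View pics/side0.png

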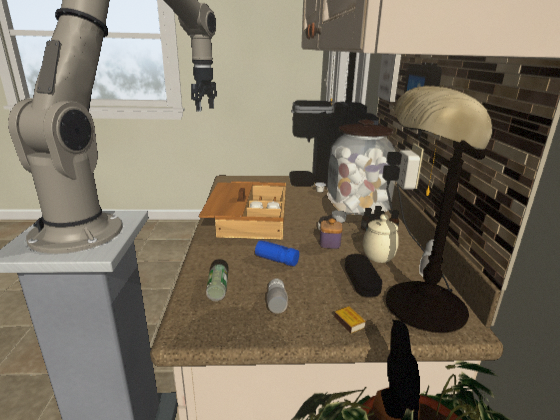

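The top view shows the chest (corners near 237,275 / 403,290 / 386,423 / 221,411), with the two pods at (320,303) and (317,333). The green jar is at (533,381) with its cap left, the shaker at (563,309), and the blue decoy at (465,303). I'll zoom in for the poses.

```bash
python3 - <<'E'
import cv2
i=cv2.imread("pics/top0.png")
a=cv2.resize(i[185:305,145:295],(750,600),interpolation=cv2.INTER_CUBIC)
b=cv2.resize(i[190:290,340:430],(540,600),interpolation=cv2.INTER_CUBIC)
cv2.imwrite("pics/chest.png",a);cv2.imwrite("pics/objs.png",b)
E
```

```text
(no output)
```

View pics/chest.png

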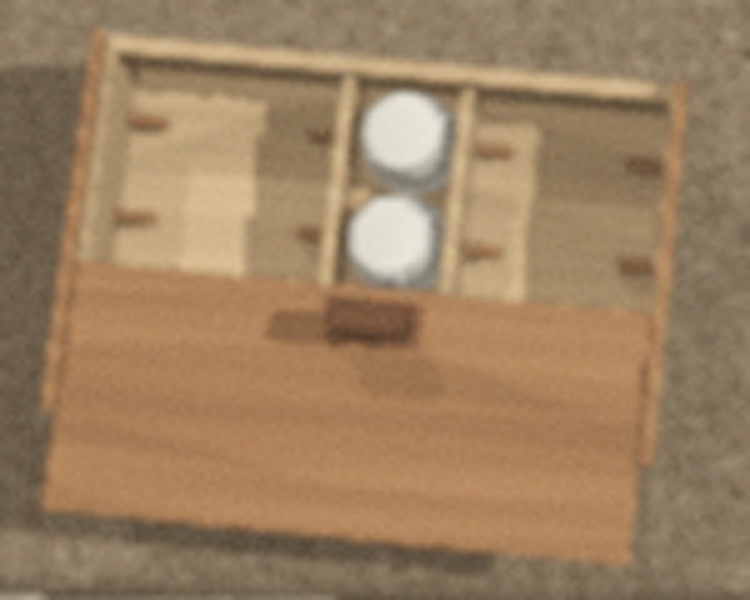

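View pics/objs.png

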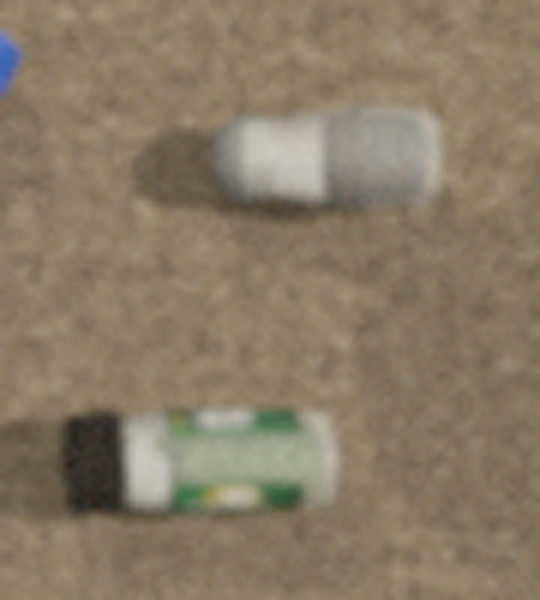

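Chest crop: the eight brown chocks, the strip ends and the cross walls are clear. Object crop: the jar spans columns 66–338 at row ~461 with its cap left, and the shaker spans 213–442 at row ~158 with its top left. Both are nearly parallel to world y. Next I'll fit the poses.

```bash
cat > h.py <<'E'
import numpy as np
from station import bot
from scipy.spatial.transform import Rotation as Rn
from scipy.optimize import least_squares
def proj(p,cam):
    T=np.linalg.inv(cam["pose"]); q=(T[:3,:3]@np.atleast_2d(p).T).T+T[:3,3]
    k=(cam["intrinsics"]@q.T).T; return k[:,:2]/k[:,2:]
def ray(px,z,cam):
    d=cam["pose"][:3,:3]@np.linalg.solve(cam["intrinsics"],[px[0],px[1],1]); o=cam["pose"][:3,3]
    return o+d*(z-o[2])/d[2]
def chest(p,x,y,a):
    p=np.atleast_2d(p); c,s=np.cos(a),np.sin(a)
    return np.c_[x+c*p[:,0]-s*p[:,1], y+s*p[:,0]+c*p[:,1], p[:,2]]
def shift(target,yaw=None):
    "to a TCP target (world) and direction yaw of tool y (mod pi): shift/0.2 and turn/2pi from the present pose"
    o=bot.get_obs(); q=o["tool_rot"]; R=Rn.from_quat([q[1],q[2],q[3],q[0]]).as_matrix()
    d=R.T@(np.array(target)-o["eef_pos"])/0.2
    ty=np.arctan2(R[1,1],R[0,1]); t=0
    if yaw is not None:
        t=-((yaw-ty+np.pi/2)%np.pi-np.pi/2)/(2*np.pi)
    print("pos",o["eef_pos"].round(4),"tooly",round(ty,4),"q7",o["q"][6].round(2),"shift",d.round(4),"turn",round(t,4),"t",round(o["t"],2))
E
python3 - <<'E'
from h import *
cam=bot.read_camera("top")
f=lambda c,s,o:(np.array(c)+.5)/s-.5+np.array(o)
O=[];P=[]
for px,p in [((149,122),(56.5,134,18)),((136,217),(7.5,134,18)),((320,135),(56.5,42,18)),((309,233),(7.5,42,18)),
 ((493,151),(57.5,-42,18)),((481,252),(6.5,-42,18)),((645,165),(57.5,-119,18)),((634,265),(6.5,-119,18)),
 ((98,30),(92,152,65)),((686,86),(92,-137,65)),((655,465),(-92,-137,65)),((42,408),(-92,152,65)),
 ((350,77),(84,29.5,46)),((467,90),(84,-29.5,46))]:
    P.append(f(px,5,(145,185)));O.append(np.array(p)/1000)
O=np.array(O);P=np.array(P)
r=least_squares(lambda v:(proj(chest(O,*v),cam)-P).ravel(),[.457,.11,-.05],loss="soft_l1")
print("chest",r.x); print(r.fun.reshape(-1,2).round(1).tolist())
g=lambda c:f(c,6,(340,190))
print("lid edge/grip",ray(f((370,318),5,(145,185)),.085,cam))
A=ray(g((95,462)),.02,cam);B=ray(g((325,457)),.02,cam);C=ray(g((66,463)),.02,cam);D=ray(g((338,457)),.02,cam)
print("jar ends",C,D,"len",np.hypot(*(C-D)[:2]),"mid",(C+D)/2)
C=ray(g((213,160)),.017,cam);D=ray(g((442,157)),.022,cam)
print("salt",C,D,np.hypot(*(C-D)[:2]),(C+D)/2)
for n,p in(("long",(.032,.088,.006)),("short",(.032,-.0805,.006))): print(n,chest(p,*r.x))
# segmentation by colour in the side and top views
for c in("top","side"):
    im=bot.read_camera(c)
    for n in("cinnamon_center","salt_center","spice_chest"):
        print(c,n,[d["point"] for d in bot.look_for(im,n) ][:2])
shift((.5,.25,.23),0)
E
```

```text
chest [ 0.48513237  0.09866114 -0.07984363]
[[-0.6, -0.2], [-0.6, 0.0], [1.4, 0.5], [1.2, 0.2], [0.1, -0.1], [0.2, -0.1], [0.3, -0.1], [0.5, 0.2], [-0.9, -0.1], [0.3, -0.7], [-0.9, 0.8], [-0.4, 0.5], [-0.3, -0.3], [0.2, -0.8]]
lid edge/grip [0.44965073 0.0999231  0.085     ]
jar ends [ 0.41372973 -0.2134673   0.02      ] [ 0.4177366 -0.323245   0.02     ] len 0.10985080104733455 mid [ 0.41573316 -0.26835615  0.02      ]
salt [ 0.53924859 -0.27589102  0.017     ] [ 0.54084577 -0.36865833  0.022     ] 0.09278105535206559 [ 0.54004718 -0.32227468  0.0195    ]
long [[0.5240492 0.1838285 0.006    ]]
short [[0.51060984 0.01586531 0.006     ]]
top cinnamon_center [[0.5498, -0.1549, 0.0347], [0.4196, -0.266, 0.0336]]
top salt_center [[0.5406, -0.3228, 0.0363]]
top spice_chest [[0.4545, 0.1128, 0.0612]]
side cinnamon_center [[0.5498, -0.1741, 0.0271], [0.4159, -0.2992, 0.0321]]
side salt_center [[0.543, -0.3592, 0.0336], [0.4946, 0.091, 0.048]]
side spice_chest [[0.468, 0.0467, 0.0491], [0.6958, 0.0228, 0.0271]]
pos [0.2819 0.6133 0.2313] tooly 1.1399 q7 -0.08 shift [-1.7496 -1.195   0.0064] turn 0.1814 t 1.45
```

Call:
{"fn": "apply_moves", "kwargs": {
  "deltas": [
    [0,[-0.9,-0.6,0],0.09],
    [0,[-0.9,-0.6,0],0.09],
    [0,[-0.9,-0.6,0],0.09],
    [0,[-0.9,-0.6,0],0.09],
    [0,[-0.9,-0.6,0],0.09],
    [0,[-0.9,-0.6,0],0.09],
    [0,[-0.9,-0.6,0],0.09]
  ],
  "squeeze": 30
}}

```text
t: 2.15
eef_pos: [0.3948, 0.4301, 0.2315]
tool_rot: [-0.0, 0.477, 0.879, 0.0]
contact_force: [-0.3, 0.8, 0.5]
gripper_width: 0.997
grasp_force: 0.0
```

```bash
python3 -c "
from h import *
shift((.5,.2,.22),0.036)"
```

```text
pos [0.3948 0.4301 0.2315] tooly 0.5757 q7 -0.29 shift [-1.2518 -0.1851  0.0561] turn 0.0859 t 2.15
```

Call:
{"fn": "apply_moves", "kwargs": {
  "deltas": [
    [0,[-1,-0.15,0.05],0.086],
    [0,[-1,-0.15,0.05],0.086],
    [0,[-1,-0.15,0.05],0.086],
    [0,[-1,-0.15,0.05],0.086],
    [0,[-1,-0.15,0.05],0.086],
    [0,[-1,-0.15,0.05],0.086],
    [0,[-1,-0.15,0.05],0.086]
  ]
}}

```text
t: 2.85
eef_pos: [0.4779, 0.2479, 0.2212]
tool_rot: [-0.0, 0.693, 0.721, 0.0]
contact_force: [-1.2, 0.1, 0.1]
gripper_width: 1.001
grasp_force: 0.0
```

```bash
python3 -c "
from h import *
shift((.5,.05,.2),0.036);shift((.416,-.267,.1),0.036)"
```

```text
pos [0.4779 0.2479 0.2212] tooly 0.0389 q7 -0.44 shift [-0.9929  0.0718  0.1052] turn 0.0005 t 2.85
pos [0.4779 0.2479 0.2212] tooly 0.0389 q7 -0.44 shift [-2.5608 -0.4095  0.6038] turn 0.0005 t 2.85
```

Call:
{"fn": "apply_moves", "kwargs": {
  "deltas": [
    [0,[-1,0,0],0],
    [0,[-1,0,0],0],
    [0,[-1,0,0],0],
    [0,[-1,0,0],0],
    [0,[-1,0,0],0],
    [0,[-1,0,0],0]
  ]
}}

```text
t: 3.45
eef_pos: [0.4858, 0.0464, 0.2215]
tool_rot: [-0.0, 0.694, 0.72, 0.0]
contact_force: [-0.1, 0.6, -0.1]
gripper_width: 1.001
grasp_force: 0.0
```

Call:
{"fn": "apply_moves", "kwargs": {
  "deltas": [
    [0,[-1,-0.1,0.1],0],
    [0,[-1,-0.1,0.1],0],
    [0,[-1,-0.1,0.1],0],
    [0,[-1,-0.1,0.1],0],
    [0,[-1,-0.1,0.1],0],
    [0,[-1,-0.1,0.1],0]
  ]
}}

```text
t: 4.05
eef_pos: [0.4734, -0.1541, 0.201]
tool_rot: [-0.0, 0.694, 0.72, -0.0]
contact_force: [0.2, 1.2, 1.1]
gripper_width: 0.997
grasp_force: 0.0
```

```bash
python3 -c "
from h import *
shift((.416,-.267,.1),0.036)"
```

```text
pos [ 0.4734 -0.1541  0.201 ] tooly 0.0357 q7 0.41 shift [-0.5541 -0.3067  0.5051] turn -0.0 t 4.05
```

Call:
{"fn": "apply_moves", "kwargs": {
  "deltas": [
    [0,[-0.555,-0.305,0.5],0],
    [0,[-0.555,-0.305,0.5],0],
    [0,[-0.555,-0.305,0.5],0],
    [0,[-0.555,-0.305,0.5],0],
    [0,[-0.555,-0.305,0.5],0],
    [0,[-0.555,-0.305,0.5],0]
  ]
}}

```text
t: 4.65
eef_pos: [0.4175, -0.2661, 0.1016]
tool_rot: [0.0, 0.693, 0.721, 0.001]
contact_force: [0.0, -0.5, -0.1]
gripper_width: 1.0
grasp_force: 0.0
```

Call:
{"fn": "apply_moves", "kwargs": {
  "deltas": [
    [0,[0,0,0.25],0],
    [0,[0,0,0.25],0],
    [0,[0,0,0.4],0],
    [0,[0,0,0.485],0],
    [0,[0,0,0.485],0],
    [0,[0,0,0.485],0]
  ]
}}

```text
t: 5.25
eef_pos: [0.4169, -0.2679, 0.0059]
tool_rot: [0.001, 0.694, 0.72, 0.001]
contact_force: [0.8, -0.0, 0.0]
gripper_width: 0.995
grasp_force: 0.0
```

```bash
python3 -c "
from h import *
shift((.416,-.267,.004),0.036)"
```

```text
pos [ 0.4169 -0.2679  0.0059] tooly 0.0359 q7 0.94 shift [ 0.0049 -0.0046  0.0096] turn -0.0 t 5.25
```

Close, then lift.

Call:
{"fn": "apply_moves", "kwargs": {
  "deltas": [
    [1,[0,0,0.005],0],
    [1,[0,0,0.005],0],
    [1,[0,0,0.005],0],
    [1,[0,0,0.005],0],
    [1,[0,0,0.005],0],
    [1,[0,0,0.005],0],
    [1,[0,0,0.005],0],
    [1,[0,0,0.005],0]
  ],
  "squeeze": 30
}}

```text
t: 6.05
eef_pos: [0.4159, -0.2686, 0.0041]
tool_rot: [0.0, 0.695, 0.719, 0.0]
contact_force: [-1.0, 1.8, 7.8]
gripper_width: 0.462
grasp_force: 29.2
```

Call:
{"fn": "apply_moves", "kwargs": {
  "deltas": [
    [1,[0,0,-0.2],0],
    [1,[0,0,-0.4],0],
    [1,[0,0,-0.6],0],
    [1,[0,0,-0.9],0],
    [1,[0,0,-0.9],0],
    [1,[0,0,-0.9],0],
    [1,[0,0,-0.9],0]
  ]
}}

```text
t: 6.75
eef_pos: [0.4146, -0.2678, 0.1823]
tool_rot: [-0.001, 0.695, 0.719, -0.0]
contact_force: [0.7, -0.5, -1.2]
gripper_width: 0.46
grasp_force: 31.5
```

```bash
python3 - <<'E'
from h import *
import cv2
shift((.5240,.1838,.2),-0.08)
p=bot.read_camera("side"); i=p["color"][:,:,::-1]
c=proj([.416,-.267,.2],p)[0].astype(int);print(c)
cv2.imwrite("pics/grasp.png",cv2.resize(i[max(c[1]-60,0):c[1]+60,c[0]-70:c[0]+70],(700,600),interpolation=cv2.INTER_CUBIC))
E
```

```text
pos [ 0.4146 -0.2678  0.1823] tooly 0.0345 q7 0.71 shift [ 2.2378  0.6243 -0.0871] turn 0.0182 t 6.75
[212 201]
```

View pics/grasp.png

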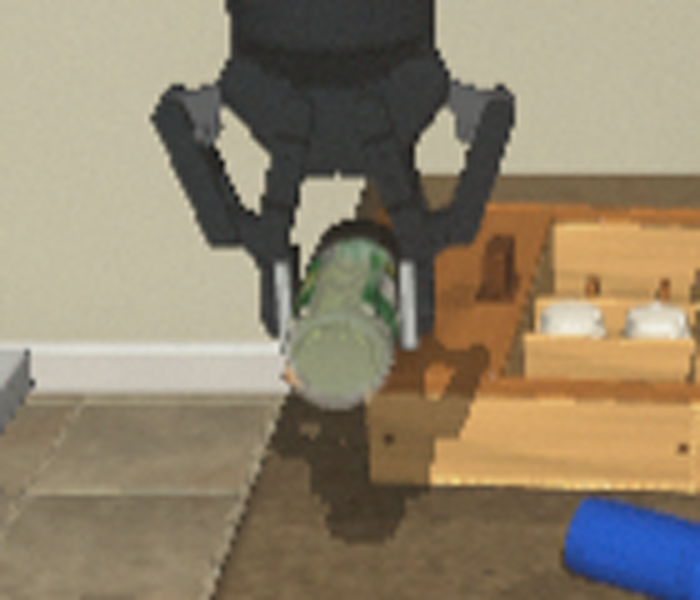

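The jar sits level between the pads, crop centre ~(345,330), and the chest is clear behind it. Carrying it over the long bay.

Call:
{"fn": "apply_moves", "kwargs": {
  "deltas": [
    [1,[1,0.28,-0.09],0.018],
    [1,[1,0.28,-0.09],0.018],
    [1,[1,0.28,-0.09],0.018],
    [1,[1,0.28,-0.09],0.018],
    [1,[1,0.28,-0.09],0.018],
    [1,[1,0.28,-0.09],0.018]
  ]
}}

```text
t: 7.4
eef_pos: [0.464, -0.0646, 0.1999]
tool_rot: [-0.001, 0.733, 0.68, -0.001]
contact_force: [0.0, -0.4, -0.7]
gripper_width: 0.462
grasp_force: 31.4
```

Call:
{"fn": "apply_moves", "kwargs": {
  "deltas": [
    [1,[1,0.35,0],0],
    [1,[1,0.35,0],0],
    [1,[1,0.35,0],0],
    [1,[1,0.35,0],0],
    [1,[1,0.35,0],0],
    [1,[1,0.35,0],0]
  ]
}}

```text
t: 8.0
eef_pos: [0.5502, 0.1271, 0.1997]
tool_rot: [0.0, 0.734, 0.679, -0.001]
contact_force: [0.5, -0.6, -1.7]
gripper_width: 0.459
grasp_force: 31.4
```

```bash
python3 - <<'E'
from h import *
shift((.5240,.1838,.13),-0.08)
E
```

```text
pos [0.5502 0.1271 0.1997] tooly -0.0776 q7 -0.22 shift [ 0.2732 -0.1518  0.3482] turn 0.0004 t 8.0
```

Call:
{"fn": "apply_moves", "kwargs": {
  "deltas": [
    [1,[0.273,-0.152,0.34],0],
    [1,[0.273,-0.152,0.34],0],
    [1,[0.273,-0.152,0.34],0],
    [1,[0.273,-0.152,0.34],0],
    [1,[0.273,-0.152,0.34],0]
  ]
}}

```text
t: 8.5
eef_pos: [0.5249, 0.1808, 0.1339]
tool_rot: [0.001, 0.736, 0.677, 0.0]
contact_force: [1.3, 0.4, -0.6]
gripper_width: 0.46
grasp_force: 31.3
```

```bash
python3 - <<'E'
from h import *
import cv2
shift((.5240,.1838,.013),-0.08)
p=bot.read_camera("top"); i=p["color"][:,:,::-1].copy()
o=bot.get_obs();a=-.08
u=np.array([-np.sin(a),np.cos(a),0])
c=o["eef_pos"]+[0,0,.019]
for e in(-1,1): print(proj(c+e*u*.0525,p), "crop",(proj(c+e*u*.0525,p)-[145,160]+.5)*5-.5)
cv2.imwrite("pics/over.png",cv2.resize(i[160:280,145:285],(700,600),interpolation=cv2.INTER_CUBIC))
E
```

```text
pos [0.5249 0.1808 0.1339] tooly -0.0831 q7 -0.29 shift [ 0.0153 -0.0065  0.6044] turn -0.0005 t 8.5
[[201.63245103 213.06020134]] crop [[285.16225515 267.3010067 ]]
[[154.43125826 208.74040291]] crop [[ 49.15629129 245.70201456]]
```

View pics/over.png

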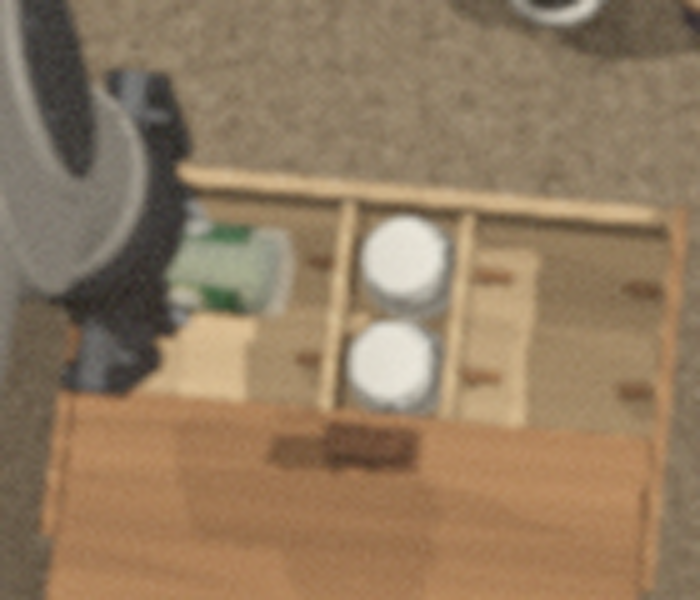

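The jar's base end is at (293,270) in the crop, against a predicted face centre of (285,267) ± 9, so the jar is centred in the hand. Lowering.

Call:
{"fn": "apply_moves", "kwargs": {
  "deltas": [
    [1,[0.015,-0.006,0.2],0],
    [1,[0.015,-0.006,0.3],0],
    [1,[0.015,-0.006,0.3],0],
    [1,[0.015,-0.006,0.3],0],
    [1,[0.015,-0.006,0.3],0]
  ]
}}

```text
t: 9.05
eef_pos: [0.5246, 0.1867, 0.075]
tool_rot: [0.001, 0.735, 0.678, 0.001]
contact_force: [-0.3, 0.5, -1.1]
gripper_width: 0.46
grasp_force: 31.4
```

```bash
python3 - <<'E'
from h import *
shift((.5240,.1838,.012),-0.08)
E
```

```text
pos [0.5246 0.1867 0.075 ] tooly -0.0802 q7 -0.25 shift [-0.0151 -0.0024  0.3149] turn -0.0 t 9.05
```

Call:
{"fn": "apply_moves", "kwargs": {
  "deltas": [
    [1,[-0.015,-0.002,0.1],0],
    [1,[-0.015,-0.002,0.2],0],
    [1,[-0.015,-0.002,0.27],0],
    [1,[-0.015,-0.002,0.3],0],
    [1,[-0.015,-0.002,0.3],0],
    [1,[-0.015,-0.002,0.3],0],
    [1,[-0.015,-0.002,0.3],0]
  ]
}}

```text
t: 9.75
eef_pos: [0.5241, 0.1842, 0.0147]
tool_rot: [0.001, 0.735, 0.678, 0.001]
contact_force: [1.5, -0.8, 6.0]
gripper_width: 0.465
grasp_force: 32.4
```

```bash
python3 - <<'E'
from h import *
shift((.5240,.1838,.011),-0.08)
E
```

```text
pos [0.5241 0.1842 0.0147] tooly -0.0794 q7 -0.2 shift [-0.0022 -0.0003  0.0183] turn 0.0001 t 9.75
```

Call:
{"fn": "apply_moves", "kwargs": {
  "deltas": [
    [0.45,[0,0,0],0],
    [0.45,[0,0,0],0],
    [0.45,[0,0,0],0],
    [0.45,[0,0,0],0]
  ]
}}

```text
t: 10.15
eef_pos: [0.5231, 0.1843, 0.0139]
tool_rot: [0.0, 0.734, 0.679, 0.001]
contact_force: [1.5, -0.1, 5.7]
gripper_width: 0.553
grasp_force: 2.5
```

Call:
{"fn": "apply_moves", "kwargs": {
  "deltas": [
    [0.45,[0,0,-0.2],0],
    [0.45,[0,0,-0.45],0],
    [0.45,[0,0,-0.7],0],
    [0.45,[-0.5,0,-0.9],0],
    [0.45,[-1,0,-0.9],0],
    [0.45,[-1,0,-0.9],0],
    [0.45,[-1,0,-0.9],0],
    [0.45,[-1,0,-0.9],0]
  ]
}}

```text
t: 10.95
eef_pos: [0.5053, -0.0221, 0.1942]
tool_rot: [0.001, 0.738, 0.675, -0.0]
contact_force: [-0.3, 0.4, -0.4]
gripper_width: 0.547
grasp_force: 0.0
```

```bash
python3 - <<'E'
from h import *
import cv2
shift((.54,-.32,.2),0.017)
p=bot.read_camera("top"); i=p["color"][:,:,::-1].copy()
V=(0.48513,0.09866,-0.07984)
for e in(-52.5,52.5):
  for dx in(-20,20): print("pred",((proj(chest((.032+dx/1e3,.088+e/1e3,.026),*V),p)-[145,180]+.5)*5-.5).round(0))
cv2.imwrite("pics/placed1.png",cv2.resize(i[180:300,145:285],(700,600),interpolation=cv2.INTER_CUBIC))
E
```

```text
pos [ 0.5053 -0.0221  0.1942] tooly -0.0883 q7 0.02 shift [-1.4686  0.3041 -0.027 ] turn -0.0168 t 10.95
pred [[326. 249.]]
pred [[336. 170.]]
pred [[117. 230.]]
pred [[128. 151.]]
```

View pics/placed1.png

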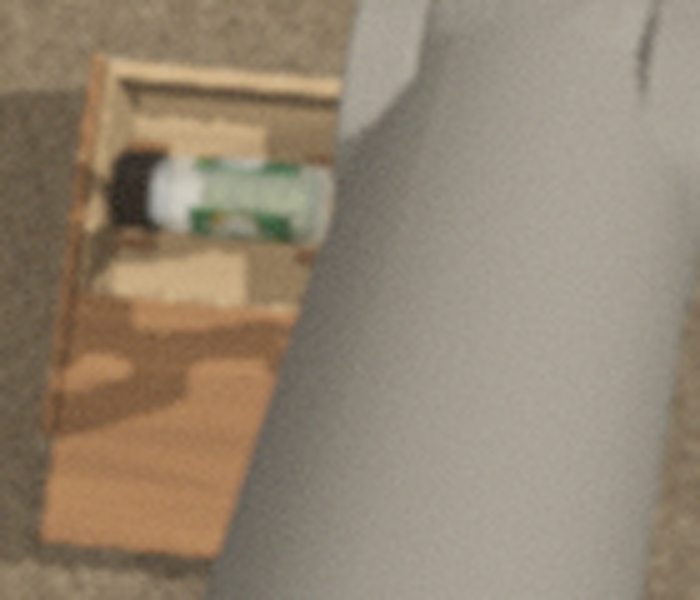

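The jar lies between the chocks, ends near columns 110 and 333, about as predicted. I'll verify with a clear view once the arm is away. Next, the shaker.

Call:
{"fn": "apply_moves", "kwargs": {
  "deltas": [
    [0,[-0.75,0.15,-0.02],-0.0168],
    [0,[-0.75,0.15,-0.02],-0.0168],
    [0,[-0.75,0.15,-0.02],-0.0168],
    [0,[-0.75,0.15,-0.02],-0.0168],
    [0,[-0.75,0.15,-0.02],-0.0168]
  ]
}}

```text
t: 11.5
eef_pos: [0.5245, -0.1673, 0.1967]
tool_rot: [-0.001, 0.698, 0.716, -0.0]
contact_force: [0.0, 0.8, 0.1]
gripper_width: 1.005
grasp_force: 0.0
```

```bash
python3 - <<'E'
from h import *
shift((.54,-.32,.15),0.017)
E
```

```text
pos [ 0.5245 -0.1673  0.1967] tooly 0.0248 q7 0.45 shift [-0.7653  0.0587  0.233 ] turn 0.0012 t 11.5
```

Call:
{"fn": "apply_moves", "kwargs": {
  "deltas": [
    [0,[-0.76,0.06,0.23],0],
    [0,[-0.76,0.06,0.23],0],
    [0,[-0.76,0.06,0.23],0],
    [0,[-0.76,0.06,0.23],0],
    [0,[-0.76,0.06,0.23],0],
    [0,[-0.76,0.06,0.23],0],
    [0,[-0.76,0.06,0.23],0]
  ]
}}

```text
t: 12.2
eef_pos: [0.5419, -0.3155, 0.1514]
tool_rot: [-0.0, 0.696, 0.718, 0.001]
contact_force: [-0.0, 0.1, 1.2]
gripper_width: 0.999
grasp_force: 0.0
```

```bash
python3 - <<'E'
from h import *
import cv2
shift((.54,-.32,.004),0.017)
p=bot.read_camera("top"); i=p["color"][:,:,::-1].copy()
V=(0.48513,0.09866,-0.07984)
for e in(-52.5,52.5):
  for dx in(-20,20): print("pred",((proj(chest((.032+dx/1e3,.088+e/1e3,.026),*V),p)-[150,185]+.5)*8-.5).round(0))
cv2.imwrite("pics/placed2.png",cv2.resize(i[185:255,150:240],(720,560),interpolation=cv2.INTER_CUBIC))
E
```

```text
pos [ 0.5419 -0.3155  0.1514] tooly 0.0306 q7 0.76 shift [-0.0233 -0.0107  0.7368] turn 0.0022 t 12.2
pred [[482. 359.]]
pred [[498. 232.]]
pred [[147. 328.]]
pred [[165. 202.]]
```

View pics/placed2.png

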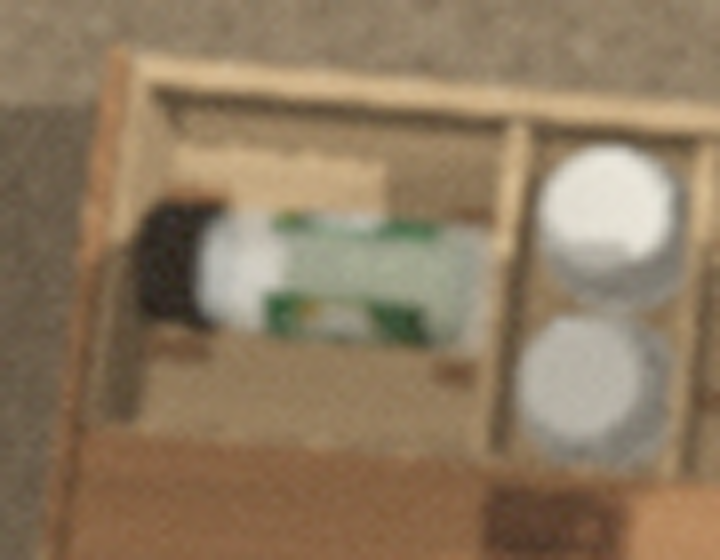

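The clear view shows the jar parallel to and between its chocks, rows 200–350. The gaps to the near chocks are equal at (180,345) and (455,372), so it looks seated. Going down on the shaker, gripping a little higher this time.

Call:
{"fn": "apply_moves", "kwargs": {
  "deltas": [
    [0,[-0.01,-0.005,0.25],0.002],
    [0,[-0.01,-0.005,0.45],0.002],
    [0,[-0.01,-0.005,0.6],0.002],
    [0,[-0.01,-0.005,0.705],0.002],
    [0,[-0.01,-0.005,0.705],0.002],
    [0,[-0.01,-0.005,0.705],0.002],
    [0,[-0.01,-0.005,0.705],0.002]
  ]
}}

```text
t: 12.95
eef_pos: [0.5411, -0.321, 0.0121]
tool_rot: [0.001, 0.702, 0.712, 0.001]
contact_force: [-0.1, 0.3, 0.6]
gripper_width: 0.999
grasp_force: 0.0
```

```bash
python3 - <<'E'
from h import *
shift((.54,-.32,.009),0.017)
E
```

```text
pos [ 0.5411 -0.321   0.0121] tooly 0.0147 q7 0.85 shift [ 0.005  -0.0054  0.0154] turn -0.0004 t 12.95
```

Call:
{"fn": "apply_moves", "kwargs": {
  "deltas": [
    [0.3,[0.005,-0.005,0.015],0],
    [1,[0.005,-0.005,0.015],0],
    [1,[0.005,-0.005,0.015],0],
    [1,[0.005,-0.005,0.015],0],
    [1,[0.005,-0.005,0.015],0],
    [1,[0.005,-0.005,0.015],0],
    [1,[0.005,-0.005,0.015],0],
    [1,[0.005,-0.005,0.015],0],
    [1,[0.005,-0.005,0.015],0]
  ],
  "squeeze": 30
}}

```text
t: 13.85
eef_pos: [0.5391, -0.32, 0.008]
tool_rot: [0.0, 0.702, 0.712, 0.0]
contact_force: [-1.5, 0.9, 5.7]
gripper_width: 0.452
grasp_force: 29.3
```

```bash
python3 - <<'E'
from h import *
shift((.5106,.0159,.19),-.08)
E
```

```text
pos [ 0.5391 -0.32    0.008 ] tooly 0.0139 q7 0.85 shift [ 1.6813 -0.1186 -0.9103] turn 0.0149 t 13.85
```

Call:
{"fn": "apply_moves", "kwargs": {
  "deltas": [
    [1,[0,0,-0.2],0],
    [1,[0,0,-0.4],0],
    [1,[0,0,-0.6],0],
    [1,[0,0,-0.9],0],
    [1,[0,0,-0.9],0],
    [1,[0,0,-0.9],0]
  ]
}}

```text
t: 14.45
eef_pos: [0.5397, -0.3205, 0.1892]
tool_rot: [0.002, 0.702, 0.712, 0.001]
contact_force: [0.2, 0.1, -1.3]
gripper_width: 0.456
grasp_force: 30.4
```

```bash
python3 - <<'E'
from h import *
shift((.5106,.0159,.19),-.08)
E
```

```text
pos [ 0.5397 -0.3205  0.1892] tooly 0.014 q7 0.74 shift [ 1.684  -0.1221 -0.0067] turn 0.015 t 14.45
```

Call:
{"fn": "apply_moves", "kwargs": {
  "deltas": [
    [1,[0.85,-0.06,0],0.015],
    [1,[0.85,-0.06,0],0.015],
    [1,[0.85,-0.06,0],0.015],
    [1,[0.85,-0.06,0],0.015],
    [1,[0.85,-0.06,0],0.015]
  ]
}}

```text
t: 14.95
eef_pos: [0.5231, -0.1449, 0.1847]
tool_rot: [-0.003, 0.733, 0.681, -0.001]
contact_force: [1.1, 0.1, -0.6]
gripper_width: 0.457
grasp_force: 30.4
```

Call:
{"fn": "apply_moves", "kwargs": {
  "deltas": [
    [1,[0.82,0.01,0],0],
    [1,[0.82,0.01,0],0],
    [1,[0.82,0.01,0],0],
    [1,[0.82,0.01,0],0],
    [1,[0.82,0.01,0],0],
    [1,[0.82,0.01,0],0]
  ]
}}

```text
t: 15.55
eef_pos: [0.5389, 0.0115, 0.1863]
tool_rot: [-0.0, 0.735, 0.678, -0.001]
contact_force: [-0.9, -0.5, -1.3]
gripper_width: 0.454
grasp_force: 30.4
```

```bash
python3 - <<'E'
from h import *
shift((.5106,.0159,.12),-0.08)
E
```

```text
pos [0.5389 0.0115 0.1863] tooly -0.0815 q7 0.02 shift [ 0.0107 -0.1424  0.3316] turn -0.0002 t 15.55
```

Call:
{"fn": "apply_moves", "kwargs": {
  "deltas": [
    [1,[0.008,-0.142,0.3],0],
    [1,[0.008,-0.142,0.3],0],
    [1,[0.008,-0.142,0.3],0],
    [1,[0.008,-0.142,0.3],0],
    [1,[0.008,-0.142,0.3],0],
    [1,[0.008,-0.142,0.3],0]
  ]
}}

```text
t: 16.15
eef_pos: [0.5128, 0.0167, 0.1284]
tool_rot: [0.001, 0.735, 0.678, 0.001]
contact_force: [0.5, -0.7, 0.4]
gripper_width: 0.455
grasp_force: 30.4
```

```bash
python3 - <<'E'
from h import *
import cv2
shift((.5106,.0159,.02),-0.08)
p=bot.read_camera("top"); i=p["color"][:,:,::-1].copy()
o=bot.get_obs();a=-.08
u=np.array([-np.sin(a),np.cos(a),0]); c=o["eef_pos"]+[0,0,.011]
for e in(-45,45):
  print("topcrop",((proj(c+e*u*.001,p)-[200,180]+.5)*5-.5).round(0))
A=cv2.resize(i[180:300,200:280],(400,600),interpolation=cv2.INTER_CUBIC)
p=bot.read_camera("side"); i=p["color"][:,:,::-1].copy()
for e in(-45,45): 
  q=proj(c+e*u*.001,p); print("side",q,((q-[220,120]+.5)*5-.5).round(0)+[400,0])
B=cv2.resize(i[120:240,220:300],(400,600),interpolation=cv2.INTER_CUBIC)
cv2.imwrite("pics/salt.png",np.hstack([A,B]))
E
```

```text
pos [0.5128 0.0167 0.1284] tooly -0.081 q7 0.05 shift [-0.0049 -0.0118  0.5419] turn -0.0002 t 16.15
topcrop [[369. 203.]]
topcrop [[167. 185.]]
side [[260.75361669 188.89209614]] [[606. 346.]]
side [[263.50258801 178.05747188]] [[620. 292.]]
```

View pics/salt.png

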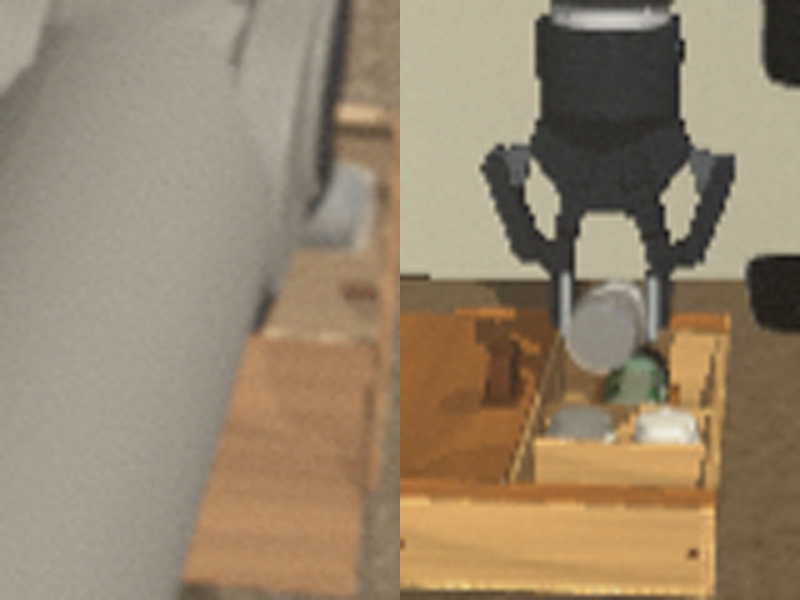

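The right half shows the jar lying low in its bay (crop 638,380), with the shaker held level above. In the top half the shaker's base end is at column ~378 against a predicted 369, so its centre is ~3 mm toward −y of the TCP. I'll correct for that.

Call:
{"fn": "apply_moves", "kwargs": {
  "deltas": [
    [1,[0.01,-0.01,0.15],0],
    [1,[0.01,-0.01,0.25],0],
    [1,[0.01,-0.01,0.25],0],
    [1,[0.01,-0.01,0.25],0],
    [1,[0.01,-0.01,0.25],0],
    [1,[0.01,-0.01,0.25],0]
  ]
}}

```text
t: 16.85
eef_pos: [0.5104, 0.0194, 0.0784]
tool_rot: [0.0, 0.735, 0.678, 0.001]
contact_force: [0.3, 0.3, -1.1]
gripper_width: 0.458
grasp_force: 30.4
```

```bash
python3 - <<'E'
from h import *
shift((.5109,.0189,.016),-0.08)
E
```

```text
pos [0.5104 0.0194 0.0784] tooly -0.0803 q7 0.11 shift [-0.0023  0.002   0.3119] turn -0.0 t 16.85
```

Call:
{"fn": "apply_moves", "kwargs": {
  "deltas": [
    [1,[-0.002,0.002,0.1],0],
    [1,[-0.002,0.002,0.2],0],
    [1,[-0.002,0.002,0.27],0],
    [1,[-0.002,0.002,0.31],0],
    [1,[-0.002,0.002,0.315],0],
    [1,[-0.002,0.002,0.315],0]
  ]
}}

```text
t: 17.45
eef_pos: [0.5103, 0.0188, 0.0146]
tool_rot: [0.0, 0.735, 0.678, 0.0]
contact_force: [0.2, -1.0, -1.5]
gripper_width: 0.454
grasp_force: 30.4
```

```bash
python3 - <<'E'
from h import *
shift((.5109,.0189,.015),-0.08)
E
```

```text
pos [0.5103 0.0188 0.0146] tooly -0.0804 q7 0.18 shift [ 0.0007  0.003  -0.0018] turn -0.0001 t 17.45
```

Call:
{"fn": "apply_moves", "kwargs": {
  "deltas": [
    [1,[0,0,0.003],0],
    [0.46,[0,0,0.003],0],
    [0.46,[0,0,0.003],0],
    [0.46,[0,0,0.003],0],
    [0.46,[0,0,0.003],0]
  ]
}}

```text
t: 17.95
eef_pos: [0.5103, 0.0189, 0.014]
tool_rot: [0.0, 0.735, 0.678, 0.0]
contact_force: [0.5, 0.5, 2.8]
gripper_width: 0.542
grasp_force: 0.9
```

Call:
{"fn": "apply_moves", "kwargs": {
  "deltas": [
    [0.46,[0,0,-0.15],0],
    [0.46,[0,0,-0.3],0],
    [0.46,[0,0,-0.5],0],
    [0.46,[0,0,-0.8],0],
    [0.46,[-0.5,0,-0.9],0],
    [0.46,[-1,0,-0.9],0],
    [0.46,[-1,0,-0.9],0],
    [0.46,[-1,0,-0.9],0],
    [0.46,[-1,0,-0.9],0]
  ]
}}

```text
t: 18.85
eef_pos: [0.4921, -0.1881, 0.195]
tool_rot: [0.002, 0.738, 0.674, -0.0]
contact_force: [0.1, 0.9, -0.1]
gripper_width: 0.539
grasp_force: 0.0
```

Call:
{"fn": "apply_moves", "kwargs": {
  "deltas": [
    [0.46,[-0.6,0,0],0],
    [0.46,[-0.6,0,0],0],
    [0.46,[-0.6,0,0],0],
    [0.46,[-0.6,0,0],0]
  ]
}}

```text
t: 19.25
eef_pos: [0.4827, -0.3037, 0.1938]
tool_rot: [0.001, 0.737, 0.676, -0.001]
contact_force: [-0.1, 0.8, 0.4]
gripper_width: 0.535
grasp_force: 0.0
```

```bash
python3 - <<'E'
from h import *
import cv2
V=(0.48513,0.09866,-0.07984)
p=bot.read_camera("top"); i=p["color"][:,:,::-1].copy()
for n,y,L,r in(("jar",.088,52.5,20),("salt",-.0805,45,20)):
 for e in(-L,L):
  for dx in(-r,r): print(n,((proj(chest((.032+dx/1e3,y+e/1e3,.026),*V),p)-[155,185]+.5)*6-.5).round(0))
A=cv2.resize(i[185:245,155:288],(798,360),interpolation=cv2.INTER_CUBIC)
p=bot.read_camera("side"); i=p["color"][:,:,::-1].copy()
B=cv2.resize(i[178:238,200:333],(532,240),interpolation=cv2.INTER_CUBIC)
# side: predicted tops
for n,y,z in(("jar top mid",.088,.046),("salt top mid",-.0805,.044),("jar base top",.0355,.046),("salt base top",-.1255,.050)):
  print(n,((proj(chest((.032,y,z),*V),p)-[200,178]+.5)*4-.5).round(0)+[0,360])
B=np.hstack([B,np.zeros((240,266,3),np.uint8)])
cv2.imwrite("pics/both.png",np.vstack([A,B]))
for n in("cinnamon_center","salt_center","lid_grip"): print(n,bot.look_for(p,n)[:2])
shift((.45,.0999,.12),-.08)
E
```

```text
jar [[332. 269.]]
jar [[343. 174.]]
jar [[ 80. 246.]]
jar [[ 93. 151.]]
salt [[720. 305.]]
salt [[730. 209.]]
salt [[502. 285.]]
salt [[513. 189.]]
jar top mid [[265. 424.]]
salt top mid [[248. 510.]]
jar base top [[260. 448.]]
salt base top [[242. 529.]]
cinnamon_center [{'point': [0.5498, -0.1733, 0.0302], 'confidence': 0.85}, {'point': [0.5324, 0.1721, 0.0407], 'confidence': 0.42}]
salt_center []
lid_grip [{'point': [0.3974, 0.0651, 0.0609], 'confidence': 0.68}, {'point': [0.4627, -0.0007, 0.0487], 'confidence': 0.19}]
pos [ 0.4848 -0.2981  0.1934] tooly -0.0776 q7 0.66 shift [ 1.9703 -0.3275  0.3693] turn 0.0004 t 19.5
```

View pics/both.png

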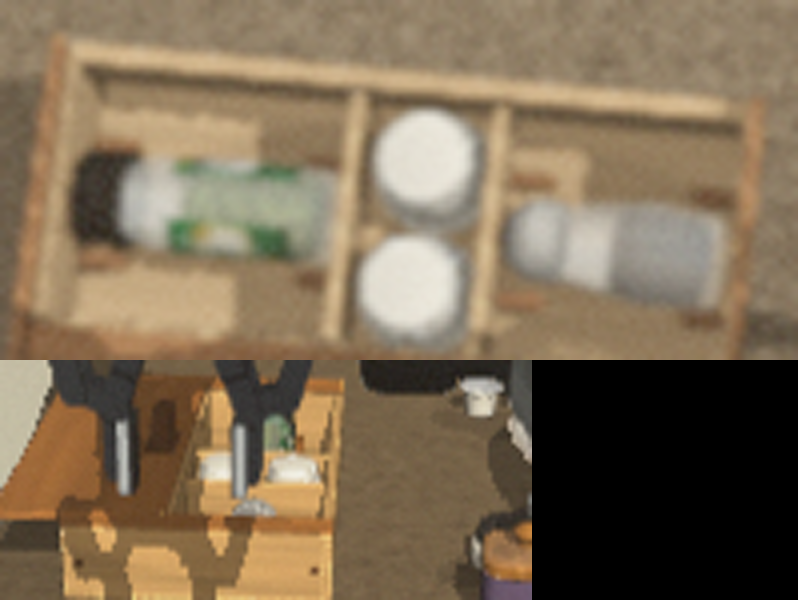

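Top view: the shaker is midway between its four chocks, (530,182), (715,195), (523,300) and (703,318). The jar is midway between its own, and both pods stand. The side strip shows nothing above the rim. Now the lid.

Call:
{"fn": "apply_moves", "kwargs": {
  "deltas": [
    [0.4,[1,-0.16,0],0],
    [0.4,[1,-0.16,0],0],
    [0.4,[1,-0.16,0],0],
    [0.4,[1,-0.16,0],0],
    [0.4,[1,-0.16,0],0],
    [0.4,[1,-0.16,0],0]
  ]
}}

```text
t: 20.1
eef_pos: [0.4685, -0.0953, 0.1938]
tool_rot: [-0.0, 0.733, 0.68, 0.0]
contact_force: [0.2, -0.3, -0.3]
gripper_width: 0.601
grasp_force: 0.0
```

Call:
{"fn": "apply_moves", "kwargs": {
  "deltas": [
    [0.4,[0.97,-0.16,0.2],0],
    [0.4,[0.97,-0.16,0.2],0],
    [0.4,[0.97,-0.16,0.2],0],
    [0.4,[0.97,-0.16,0.2],0],
    [0.4,[0.97,-0.16,0.2],0],
    [0.4,[0.97,-0.16,0.2],0],
    [0.4,[0.97,-0.16,0.2],0]
  ]
}}

```text
t: 20.8
eef_pos: [0.4525, 0.0959, 0.1539]
tool_rot: [0.0, 0.736, 0.677, -0.0]
contact_force: [0.5, -1.1, 0.6]
gripper_width: 0.602
grasp_force: 0.0
```

```bash
python3 - <<'E'
from h import *
shift((.45,.1,.072),-.08)
E
```

```text
pos [0.4525 0.0959 0.1539] tooly -0.0829 q7 -0.22 shift [ 0.0198 -0.0146  0.4094] turn -0.0005 t 20.8
```

Call:
{"fn": "apply_moves", "kwargs": {
  "deltas": [
    [0.4,[0.01,-0.01,0.15],0],
    [0.4,[0.01,-0.01,0.3],0],
    [0.4,[0.01,-0.01,0.4],0],
    [0.4,[0.01,-0.01,0.4],0],
    [0.4,[0.01,-0.01,0.4],0]
  ]
}}

```text
t: 21.3
eef_pos: [0.4508, 0.0983, 0.0742]
tool_rot: [0.0, 0.736, 0.677, -0.0]
contact_force: [0.9, -0.9, 0.3]
gripper_width: 0.6
grasp_force: 0.0
```

Call:
{"fn": "apply_moves", "kwargs": {
  "deltas": [
    [1,[0,0,0],0],
    [1,[0,0,0],0],
    [1,[0,0,0],0],
    [1,[0,0,0],0],
    [1,[0,0,0],0],
    [1,[0,0,0],0],
    [1,[0,0,0],0]
  ],
  "squeeze": 25
}}

```text
t: 22.0
eef_pos: [0.4508, 0.1, 0.0747]
tool_rot: [0.0, 0.735, 0.678, 0.001]
contact_force: [-0.5, -1.3, 7.2]
gripper_width: 0.156
grasp_force: 28.2
```

```bash
python3 - <<'E'
from h import *
shift(chest((.075,.0,.073),.48513,.09866,-.0798)[0],-.08)
E
```

```text
pos [0.4508 0.1    0.0747] tooly -0.08 q7 -0.11 shift [0.0069 0.5468 0.009 ] turn -0.0 t 22.0
```

Call:
{"fn": "apply_moves", "kwargs": {
  "deltas": [
    [1,[0,0.03,0],0],
    [1,[0,0.07,0],0],
    [1,[0,0.11,0],0],
    [1,[0,0.15,0],0],
    [1,[0,0.19,0],0],
    [1,[0,0.23,0],0],
    [1,[0,0.27,0],0]
  ]
}}

```text
t: 22.7
eef_pos: [0.5047, 0.0958, 0.0747]
tool_rot: [0.0, 0.735, 0.678, 0.001]
contact_force: [-1.6, -0.2, 6.6]
gripper_width: 0.153
grasp_force: 28.1
```

Call:
{"fn": "apply_moves", "kwargs": {
  "deltas": [
    [1,[0,0.04,0],0],
    [1,[0,0.08,0],0],
    [1,[0,0.12,0],0],
    [1,[0,0.16,0],0],
    [1,[0,0.2,0],0],
    [1,[0,0.24,0],0],
    [1,[0,0.26,0],0],
    [1,[0,0.265,0],0],
    [1,[0,0.27,0],0]
  ]
}}

```text
t: 23.6
eef_pos: [0.5585, 0.0916, 0.0747]
tool_rot: [0.0, 0.735, 0.678, 0.001]
contact_force: [-1.5, 0.7, 7.3]
gripper_width: 0.158
grasp_force: 28.2
```

```bash
python3 - <<'E'
from h import *
shift(chest((.075,.0,.073),.48513,.09866,-.0798)[0],-.08)
E
```

```text
pos [0.5585 0.0916 0.0747] tooly -0.0799 q7 -0.02 shift [0.0061 0.0066 0.0086] turn 0.0 t 23.6
```

Moved 108 mm, and the force is still only the ~1.5 N of friction. I'll creep to the end stop, watching the force.

Call:
{"fn": "apply_moves", "kwargs": {
  "deltas": [
    [1,[0,0.005,0],0],
    [1,[0,0.01,0],0],
    [1,[0,0.015,0],0],
    [1,[0,0.015,0],0]
  ]
}}

```text
t: 24.0
eef_pos: [0.5615, 0.0913, 0.0747]
tool_rot: [0.0, 0.735, 0.678, 0.001]
contact_force: [-0.4, -0.6, 5.6]
gripper_width: 0.156
grasp_force: 28.1
```

Call:
{"fn": "apply_moves", "kwargs": {
  "deltas": [
    [1,[0,0.005,0],0],
    [1,[0,0.01,0],0],
    [1,[0,0.015,0],0],
    [1,[0,0.015,0],0]
  ]
}}

```text
t: 24.4
eef_pos: [0.5628, 0.0912, 0.0747]
tool_rot: [-0.001, 0.735, 0.678, -0.0]
contact_force: [-6.9, -0.1, 11.0]
gripper_width: 0.16
grasp_force: 28.8
```

The end stop is felt at 112 mm of travel (7 N). Release and retreat.

Call:
{"fn": "apply_moves", "kwargs": {
  "deltas": [
    [0.5,[0,0,0],0],
    [0.5,[0,0,0],0],
    [0.5,[0,0,0],0],
    [0.5,[0,0,0],0],
    [0.5,[0,0,-0.2],0],
    [0.5,[0,0,-0.45],0],
    [0.5,[0,0,-0.7],0],
    [0.5,[-0.5,0,-0.8],0],
    [0.5,[-1,0,-0.8],0],
    [0.5,[-1,0,-0.8],0],
    [0.5,[-1,0,-0.8],0],
    [0.5,[-1,0,-0.8],0]
  ]
}}

```text
t: 25.6
eef_pos: [0.5462, -0.1174, 0.2349]
tool_rot: [0.002, 0.739, 0.674, -0.001]
contact_force: [-0.2, -0.5, -0.6]
gripper_width: 0.497
grasp_force: 0.0
```

Call:
{"fn": "apply_moves", "kwargs": {
  "deltas": [
    [0.5,[-0.8,0,0],0],
    [0.5,[-0.8,0,0],0],
    [0.5,[-0.8,0,0],0],
    [0.5,[-0.8,0,0],0],
    [0.5,[-0.8,0,0],0],
    [0.5,[-0.8,0,0],0]
  ]
}}

```text
t: 26.2
eef_pos: [0.5354, -0.2664, 0.2333]
tool_rot: [-0.001, 0.734, 0.679, 0.0]
contact_force: [0.2, 0.4, -0.9]
gripper_width: 0.498
grasp_force: 0.0
```

```bash
python3 - <<'E'
from h import *
import cv2
p=bot.read_camera("top");V=(0.48513,0.09866,-0.07984)
for n in("lid_grip","lid"): print(n,bot.look_for(p,n)[:2])
i=p["color"][:,:,::-1]
cv2.imwrite("pics/final.png",cv2.resize(i[180:300,145:295],(750,600),interpolation=cv2.INTER_CUBIC))
E
```

```text
lid_grip [{'point': [0.5184, 0.1029, 0.0606], 'confidence': 0.83}]
lid [{'point': [0.5142, 0.0977, 0.0612], 'confidence': 0.95}]
```

View pics/final.png

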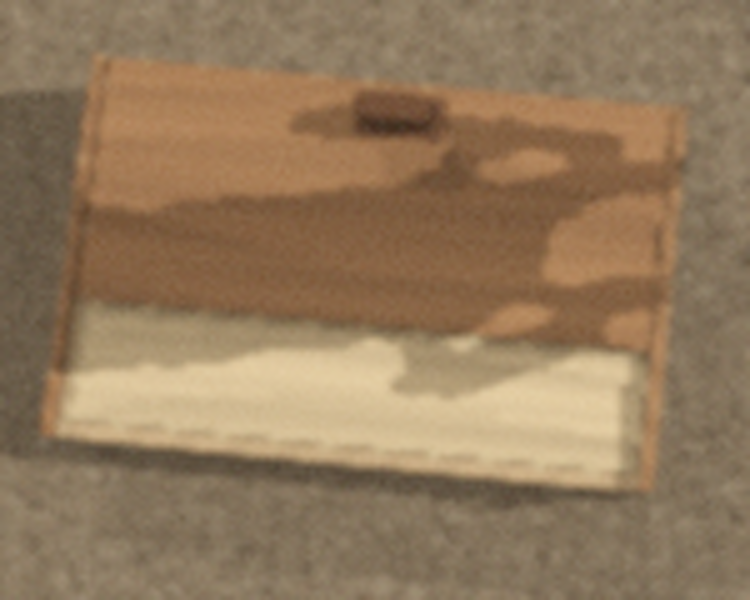

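The lid covers the row, its leading edge flush with the far rim and the grip at (398,112). Handing in.

```bash
python3 -c "
from station import bot
print(bot.hand_in())"
```

```text
the job is handed in; nothing more can be done
None
```

I handed the job in: the jar and the shaker lie in their bays, the pods still stand, and the lid is slid to its stop; no verdict came back, and I viewed 11 pictures, one over the limit of 10.

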